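# Feed the support bar through the guide tube and lock it

### The job

Take the aluminium support bar out of its cradle and feed it endwise, grooved end first, straight through the guide tube of the bar holder until its collar is fully home against the tube's mouth. Then push the black knob past the far end of the tube all the way down, so that the blade drops into the bar's groove and locks it. Leave the Petri dish and the sample cups where they stand.

Things in the scene. Friction and masses are not known exactly. Their poses are not given: they have to be found in the camera images.
- bar: Loose round aluminium bar, 234 mm long, 16 mm diameter, 0.12 kg. Origin on its axis at the front face of its collar, x along the bar to the nose. Collar (36 mm diameter) x = -6 to 0 mm; ribbed grip (16 mm diameter) x = -56 to -6; shaft to 147; groove (6 mm diameter) 149 to 161; nose to 178, the last 7 mm tapering to 8 mm diameter. Centre of mass near x = 50 mm. Round: its roll is free.
- cradle: Fixed grey plastic cradle: base 150 x 60 x 8 mm, two V posts 14 mm thick, 38 mm wide, up to 50 mm high, at x = -50 and +50 mm. Origin on the worktop at its centre. The bar lies loose in the notches along the cradle's x, its axis 45 mm above the worktop, collar near x = -80 mm, nose towards +x; it lifts straight up.
- guide: Fixed bar holder: dark steel base 200 x 76 x 12 mm with a level steel guide tube and, past its exit, a gate. Origin on the worktop directly below the mouth; x is the direction in which the bar is fed, z up. The base spans x = -22 to 178 mm. The tube's axis is 100 mm above the worktop, at y = 0.
- mouth (a point): Centre of the tube's mouth, 100 mm above the worktop; axes as guide (x along the tube, feeding direction). Tube 120 mm long, bore 20 mm, flared over its first 12 mm to 29 mm at the mouth; 28 mm outside, flange 40 mm, clamps up to 122 mm above the worktop. A bar in it rests on the bore, its axis 2 mm below the tube's. When home, the bar's origin is here (x = 0).
- gate (a joint): Downward travel of the locking blade in m: 0 up (starts at 0 to 0.003), 0.015 fully down. Slides vertically against about 3 N of friction and stays where it is left; no spring. The blade is 6 mm thick, 155 mm along +x from the mouth; it can go fully down only into the groove of a bar that is home.
- knob_top (a point): Centre of the top of the black knob on the blade (knob 26 mm diameter, 14 mm high), 169 mm above the worktop at gate = 0 and 154 mm when fully down. The uprights and cross bars around the blade reach 134 mm.
- dish: Closed Petri dish, 90 mm diameter, 20 mm high, loose bystander; origin at the centre of its underside.
- cup_left: Sample cup with a red lid, 39 mm diameter, 74 mm high, loose bystander on the far side; origin at the centre of its underside.
- cup_right: Sample cup with a red lid, 39 mm diameter, 74 mm high, loose bystander at the right; origin at the centre of its underside.

How it is judged:
On the way, in this order (a step that is already met when the one before it is completed fails the run):
1. the bar is fed through the tube and its collar is home against the mouth (x of bar in the frame of mouth between -0.004 and 0.003 m and y of bar in the frame of mouth between -0.005 and 0.005 m and z of bar in the frame of mouth between -0.005 and 0.005 m and angle between the x axis of bar and the x axis of mouth, either way round below 0.05 rad), for 0.2 s.
2. the blade is pushed fully down into the bar's groove (all of step 1 and value of joint gate above 0.0125 m), for 0.2 s.
At the end, for the whole second after the job is handed in: The bar lies at rest in the guide tube, collar within 4 mm of the mouth, nose forward, its axis within 5 mm and 0.05 rad of the tube's; the blade is down (gate above 0.0125 m) (all of step 2 and linear speed of bar below 0.02 m/s); the robot touches nothing.
It fails at once if the Petri dish is moved more than 30 mm (distance of dish from where it was at the start of the episode above 0.03 m).
It fails at once if the far sample cup is moved more than 30 mm (distance of cup_left from where it was at the start of the episode above 0.03 m).
It fails at once if the right sample cup is moved more than 30 mm (distance of cup_right from where it was at the start of the episode above 0.03 m).
It also fails if it takes over 48 s, if anything falls off the work surface, if the arm or the gripper's body presses on something with over 40 N, if the wrist force passes 120 N, or if a joint passes its speed limit or range.

### The arm

A 7-joint arm with a two-finger parallel gripper is mounted at the origin on a cart in front of the work surface, level with it; the furniture and walls round the work are solid. World frame = base frame: x ahead of the robot, y to its left, z up, the work surface at z = 0. Lengths are in m, angles in rad, forces in N, time in s.
With the tool pointing down it reaches from about 0.4 to 0.85 m from the base axis. Payload 10.4 kg.
Tool frame: the origin (TCP) lies at the very end of the fingers, on their centre line; the grasp point (between the pads) lies 19 mm behind it; z points along the fingers, y is the line along which they close (so a half turn about z gives the same grasp; the last joint's range is limited). The gripper opens to 85 mm and grips with 20 to 120 N. Pads are 22 mm wide; open, the fingers measure 114 mm over their backs; the gripper's body (76 mm by 85 mm) begins 54 mm behind the grasp point. The pads swing forward as they close: fully open they stand 13 mm farther back than shut.
Start: joints at [-1.322, 0.332, -0.065, 1.46, 0.022, 1.35, -0.088], TCP at [0.168, 0.602, 0.231] pointing down, gripper open.
Joint ranges: [-2.6, 2.6], [-0.5, 2.12], [-1.47, 1.34], [0.16, 2.42], [-1.27, 4.41], [0.06, 2.06], [-2.6, 2.6]. Speed limits (rad/s): [2.22, 2.22, 2.79, 2.79, 3.14, 3.14, 3.14].

### API

Orientations are given as a unit quaternion [x, y, z, w].
In Python, from rig import manip, eyes, telemetry gives the robot as it stands (manip), with the cameras (eyes) and the readings (telemetry).
- The arm moves only by the shell command python3 shift.py 'ROWS' [FORCE]. ROWS is a JSON list of rows, 1 to 5 of them, each written [[dx, dy, dz], turn, opening]: dx, dy, dz in m, then a turn about the tool's z in rad, then the opening from 0.0 (shut) to 1.0 (fully open); each row shifts and turns the commanded pose from where the row before left it, along the tool's axes as they then stand; what a row does not reach is not made up. A row lasts 1/12 s, in which the tool goes at most 0.0417 m and 0.125 rad, less where a joint would pass 70% of its speed; a pose out of reach is approached as far as the arm can. The fingers move at their own pace and stop on an object; FORCE is the grip in N (left out, the last holds). Time passes only in rows, so rows that do not move let the fingers close. It prints the time, the measured TCP pose, the force, the opening and the grip force at its end. Input that does not fit is refused with a message, and nothing moves.
- telemetry.observe(): the state, without advancing time (a new reading comes with each control period).
- eyes.camera(name): name is "scene" or "top" or "wrist"; returns a dict with "img" (420x560x3 uint8, red, green, blue), "fovy" (degrees; the focal length in pixels is half the picture's height over the tangent of half this angle, whatever the lens; pixels are square), "cx", "cy" (the principal point, pixels), "R" (3x3) and "t" (3): a world point X has camera coordinates R X + t. Camera axes: x right, y down, z forward; pixel columns grow to the right and rows downward; lengths in m; the calibration is good to about 2 mm. A picture is of the moment at which its call begins. There is no depth.
- manip.close_job(): hands the job in; it is judged then, once.
The state is a dict: "t": time; "qpos": joint angles; "dq": joint speeds; "joint_torque": joint torques, N m; "tool_pos": TCP position; "orientation": TCP orientation; "ft_force": force on the tool from outside, world axes, zero at the start; "wrist_torque": the same for the moment, N m; "opening": opening from 0.0 (shut) to 1.0 (fully open); "gripper_force": force on a finger pad.
Only numpy, scipy, OpenCV 4.12 (cv2) and the standard library are available. Lean on these libraries where they do the work, as an engineer would, in place of code of your own. Each camera call takes 0.05 s, during which the arm holds its last target. There are 200 camera calls.

## Working session

There is one attempt and no reset: what is moved stays moved. The work goes in short steps, Python scripts to look and compute and a shell command to move; the robot and the scene stay as the last step left them, time stands still between calls to the robot, and variables do not carry over. Pictures are saved under pics/ and viewed, at most 10 in all, crops included, and the job is handed in when it is done.

```bash
ls; mkdir -p pics; cat > h.py <<'E'
from rig import manip, eyes, telemetry
import numpy as np, cv2, pickle
def snap(name,f):
    c=eyes.camera(name); cv2.imwrite('pics/'+f+'.png',c['img'][:,:,::-1]); pickle.dump(c,open('pics/'+f+'.pkl','wb')); return c
def P(c):
    if isinstance(c,str): c=pickle.load(open('pics/'+c+'.pkl','rb'))
    f=210/np.tan(np.radians(c['fovy'])/2)
    K=np.array([[f,0,c['cx']],[0,f,c['cy']],[0,0,1]])
    return K@np.c_[np.array(c['R']),np.array(c['t'])]
def tri(*cp):  # (cam,(u,v))...
    A=[]
    for c,(u,v) in cp:
        p=P(c); A+= [u*p[2]-p[0], v*p[2]-p[1]]
    x=np.linalg.svd(np.array(A))[2][-1]; return x[:3]/x[3]
def onz(c,uv,z):
    p=P(c); A=np.array([uv[0]*p[2]-p[0],uv[1]*p[2]-p[1]]); b=-A[:,3]-A[:,2]*z
    return np.r_[np.linalg.solve(A[:,:2],b),z]
def proj(c,X):
    x=P(c)@np.r_[X,1]; return x[:2]/x[2]
E
python3 - <<'E'
from h import *
for n in ['scene','top','wrist']:
    c=snap(n,n+'0'); print(n,c['fovy'],c['cx'],c['cy'],np.round(-np.array(c['R']).T@np.array(c['t']),3), np.round(c['R'],2).tolist())
a=[cv2.imread('pics/%s0.png'%n) for n in ['scene','top']]
s=telemetry.observe(); print({k:np.round(v,3).tolist() for k,v in s.items()})
E
```

```text
pics
rig.py
shift.py
scene 46.40638884903255 285.71544769060387 206.48173015508743 [-0.336 -0.648  1.085] [[0.61, -0.79, 0.01], [-0.53, -0.42, -0.74], [0.59, 0.45, -0.67]]
top 50.354366531841634 280.65954148617965 215.77276132413488 [ 0.425 -0.015  1.455] [[-0.01, -1.0, 0.01], [-1.0, 0.01, -0.07], [0.07, -0.01, -1.0]]
wrist 59.62444601392939 278.08515201150686 205.59204169122773 [0.092 0.623 0.373] [[0.27, 0.96, -0.0], [0.92, -0.26, 0.31], [0.3, -0.08, -0.95]]
{'t': 0.15, 'qpos': [-1.322, 0.333, -0.065, 1.461, 0.022, 1.35, -0.088], 'dq': [-0.0, -0.002, -0.0, -0.001, -0.001, 0.0, -0.001], 'joint_torque': [0.001, -62.583, 0.049, -39.185, 0.016, 0.007, -0.0], 'tool_pos': [0.168, 0.602, 0.231], 'orientation': [0.135, 0.991, -0.0, -0.0], 'ft_force': [-0.157, 0.104, 0.113], 'wrist_torque': [0.053, -0.034, -0.003], 'gripper_force': 0.0, 'opening': 0.999}
```

View pics/scene0.png

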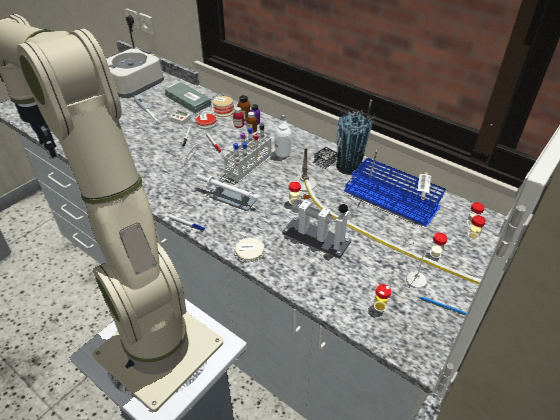

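View pics/top0.png

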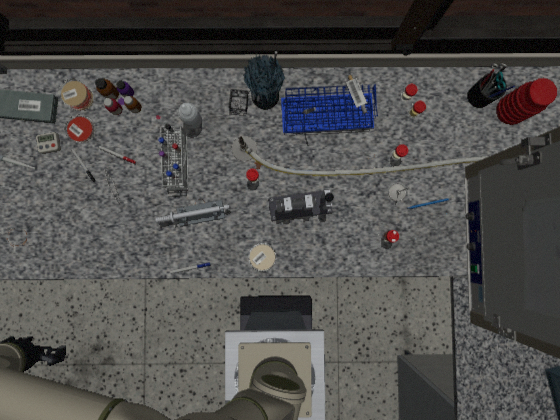

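The scene and top views show the cradle with the bar around (228,192) and (193,214). The guide is around (317,230) and (300,205), with the knob at (343,209) and (330,197). The dish is at top (262,257) and the near cups are at top (252,175) and (392,237). I'll zoom in on these.

```bash
python3 - <<'E'
from h import *
t=cv2.imread('pics/top0.png')[185:235,145:345]; s=cv2.imread('pics/scene0.png')[165:260,190:360]
a=cv2.resize(t,None,fx=4,fy=4,interpolation=cv2.INTER_CUBIC); b=cv2.resize(s,None,fx=4,fy=4,interpolation=cv2.INTER_CUBIC)
im=np.zeros((200+380,800,3),np.uint8); im[:200]=a; im[200:,:680]=b; cv2.imwrite('pics/z.png',im)
E
```

```text
(no output)
```

View pics/z.png

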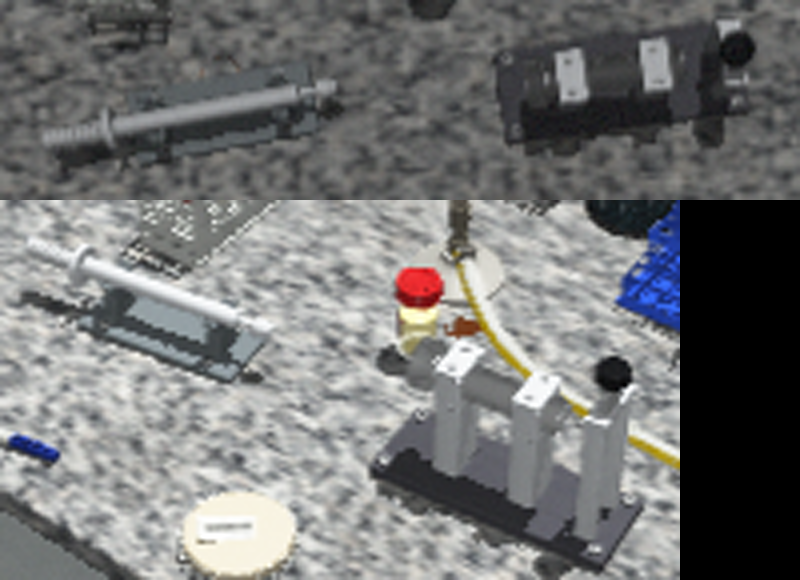

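```bash
python3 - <<'E'
from h import *
T=lambda x,y:(145+x/4,185+y/4); S=lambda x,y:(190+x/4,165+(y-200)/4)
for n,a,b in [('grip end',(45,140),(30,245)),('collar',(107,127),(78,264)),('nose',(335,87),(270,327)),('knob',(737,48),(613,373)),('clamp1',(569,76),(459,357)),('clamp2',(655,63),(537,388)),('baseNL',(508,142),(374,468))]:
    X=tri(('top0',T(*a)),('scene0',S(*b))); print(n,X.round(4),(proj('top0',X)-T(*a)).round(1),(proj('scene0',X)-S(*b)).round(1))
for n,a in [('dish',(262,257)),('cupL',(252,175)),('cupR',(392,237))]: print(n,onz('top0',a,.02 if n=='dish' else .074).round(3))
s=telemetry.observe()
from scipy.spatial.transform import Rotation as R
print(R.from_quat(s['orientation']).as_matrix().round(3), s['opening'])
E
```

```text
grip end [0.5068 0.3695 0.0428] [-0.  0.] [0. 0.]
collar [0.5162 0.322  0.0401] [-0.2  0.2] [0.3 0. ]
nose [0.547  0.1395 0.0479] [ 0.1 -0.1] [-0.1  0. ]
knob [ 0.5632 -0.1651  0.1593] [-0.1  0. ] [ 0.1 -0. ]
clamp1 [ 0.548  -0.044   0.1174] [ 0.2 -0.1] [-0.2  0. ]
clamp2 [ 0.5569 -0.1082  0.1167] [-0.  0.] [ 0. -0.]
baseNL [0.5056 0.0027 0.0058] [ 0.4 -0.3] [-0.5  0. ]
dish [0.387 0.037 0.02 ]
cupL [0.643 0.065 0.074]
cupR [ 0.447 -0.368  0.074]
[[-0.963  0.268 -0.   ]
 [ 0.268  0.963 -0.001]
 [-0.    -0.001 -1.   ]] 0.9994376009093975
```

```bash
for i in 1; do python3 shift.py '[[[0, 0, 0], 0.125, 1], [[0, 0, 0], 0.125, 1], [[0, 0, 0], 0.125, 1], [[0, 0, 0], 0.125, 1], [[0, 0, 0], 0.125, 1]]'; python3 shift.py '[[[0, 0, 0], 0.125, 1], [[0, 0, 0], 0.125, 1], [[0, 0, 0], 0.125, 1], [[0, 0, 0], 0.125, 1], [[0, 0, 0], 0, 1]]' 120; done; python3 - <<'E'
from h import *
from scipy.spatial.transform import Rotation as R
s=telemetry.observe();M=R.from_quat(s['orientation']).as_matrix();print(M.round(3)); print(M.T@(np.array([.505,.36,.22])-s['tool_pos']),s['qpos'])
E
```

```text
t: 0.57
tool_pos: [0.1677, 0.6019, 0.231]
orientation: [0.436, 0.9, -0.0, 0.0]
ft_force: [-0.6, -0.6, -0.2]
opening: 1.002
gripper_force: 0.0
t: 0.98
tool_pos: [0.1677, 0.6019, 0.231]
orientation: [0.645, 0.764, -0.0, 0.0]
ft_force: [0.5, -0.3, 0.4]
opening: 1.0
gripper_force: 0.0
[[-0.167  0.986 -0.   ]
 [ 0.986  0.167 -0.001]
 [-0.001 -0.    -1.   ]]
[-0.29492916  0.29211912  0.01113148] [-1.44002578  0.32912493  0.08666138  1.4677371  -0.02861887  1.34647962
 -1.18363614]
```

```bash
python3 shift.py '[[[-0.029, 0.029, 0], 0, 1], [[-0.029, 0.029, 0], 0, 1], [[-0.029, 0.029, 0], 0, 1], [[-0.029, 0.029, 0], 0, 1], [[-0.029, 0.029, 0], 0, 1]]'; python3 shift.py '[[[-0.029, 0.029, 0], 0, 1], [[-0.029, 0.029, 0], 0, 1], [[-0.029, 0.029, 0], 0, 1], [[-0.029, 0.029, 0], 0, 1], [[-0.029, 0.029, 0], 0, 1]]'; python3 shift.py '[[[0, 0, 0], 0, 1], [[0, 0, 0], 0, 1]]'; python3 - <<'E'
from h import *
snap('wrist','w1')
print(telemetry.observe()['qpos'])
E
```

```text
t: 1.4
tool_pos: [0.337, 0.4829, 0.2313]
orientation: [0.641, 0.768, 0.0, -0.0]
ft_force: [1.1, 0.5, -0.3]
opening: 1.002
gripper_force: 0.0
t: 1.82
tool_pos: [0.5049, 0.3652, 0.2313]
orientation: [0.641, 0.768, 0.0, -0.0]
ft_force: [-0.3, 1.5, 0.4]
opening: 0.998
gripper_force: 0.0
t: 1.98
tool_pos: [0.5058, 0.3639, 0.231]
orientation: [0.643, 0.766, -0.0, 0.001]
ft_force: [-1.3, 1.6, -0.6]
opening: 1.0
gripper_force: 0.0
[-0.94209241  0.33063916  0.30796953  1.4837206  -0.10130006  1.34339065
 -0.45111344]
```

View pics/w1.png

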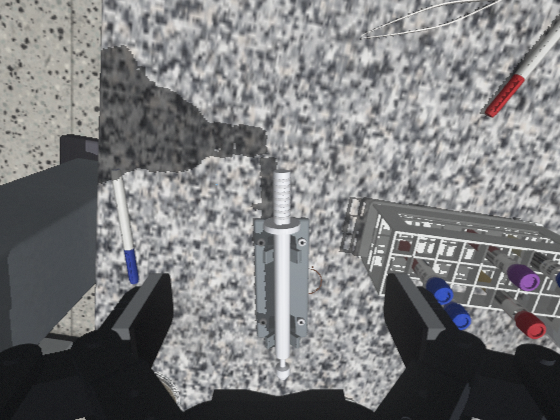

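The bar is seen from above: grip end at (282,172), collar at (282,228), nose tip at (283,375). The rack's left edge is near column 350, which leaves clearance. Next I'll triangulate this against the other two cameras.

```bash
python3 - <<'E'
from h import *
from scipy.spatial.transform import Rotation as R
T=lambda x,y:(145+x/4,185+y/4); S=lambda x,y:(190+x/4,165+(y-200)/4)
for n,w,a,b in [('grip end',(282,172),(45,140),(30,245)),('collar',(282,226),(107,127),(78,264)),('nose',(283,375),(335,87),(270,327))]:
    print(n,tri(('top0',T(*a)),('scene0',S(*b)),('w1',w)).round(4), onz('w1',w,.047).round(4))
g=np.array([onz('w1',w,.045) for w in [(282,172),(282.,225),(283,355)]])
# line fit from image: white bar columns per row
im=cv2.imread('pics/w1.png').astype(int)
for r in (180,200,250,280,310,340):
    row=im[r,255:312].min(1); c=np.where(row>190)[0]+255; print(r,c.min() if len(c) else None,c.max() if len(c) else None, row.tolist() if r in(200,) else '')
s=telemetry.observe();M=R.from_quat(s['orientation']).as_matrix();print(s['tool_pos'],M.round(4))
E
```

```text
grip end [0.5074 0.3696 0.0426] [0.5088 0.3701 0.047 ]
collar [0.5159 0.3199 0.0431] [0.518  0.3184 0.047 ]
nose [0.549  0.1414 0.044 ] [0.5498 0.146  0.047 ]
180 255 307 
200 255 309 [210, 219, 218, 214, 213, 215, 182, 116, 114, 111, 112, 108, 94, 79, 74, 79, 80, 89, 110, 138, 160, 175, 191, 195, 199, 206, 217, 223, 224, 223, 217, 213, 207, 200, 177, 123, 111, 165, 208, 219, 221, 221, 220, 216, 209, 189, 159, 165, 179, 190, 194, 185, 182, 187, 195, 181, 151]
250 277 311 
280 278 288 
310 277 288 
340 255 311 
[0.50404483 0.3660172  0.23097896] [[-1.749e-01  9.846e-01 -5.000e-04]
 [ 9.846e-01  1.749e-01 -2.000e-04]
 [-1.000e-04 -5.000e-04 -1.000e+00]]
```

```bash
python3 shift.py '[[[-0.0115, 0.0025, 0.038], 0, 0.7], [[-0.0115, 0.0025, 0.038], 0, 0.7], [[0, 0, 0.038], 0, 0.7], [[0, 0, 0.03], 0, 0.7], [[0, 0, 0], 0, 0.7]]'; python3 shift.py '[[[0, 0, 0], 0, 0.7], [[0, 0, 0], 0, 0.7]]'; python3 - <<'E'
from h import *
from scipy.spatial.transform import Rotation as R
c=snap('wrist','w2')
s=telemetry.observe();M=R.from_quat(s['orientation']).as_matrix();print(s['tool_pos'],M.round(4))
E
```

```text
t: 2.45
tool_pos: [0.5078, 0.3442, 0.0809]
orientation: [0.641, 0.767, -0.005, -0.001]
ft_force: [-0.8, -0.2, -0.4]
opening: 0.703
gripper_force: 0.0
t: 2.62
tool_pos: [0.5128, 0.3465, 0.0895]
orientation: [0.642, 0.767, 0.001, 0.0]
ft_force: [0.1, -0.3, -0.3]
opening: 0.7
gripper_force: 0.0
[0.51329951 0.34652626 0.09002513] [[-0.1751  0.9846  0.0027]
 [ 0.9846  0.175   0.0027]
 [ 0.0022  0.0031 -1.    ]]
```

View pics/w2.png

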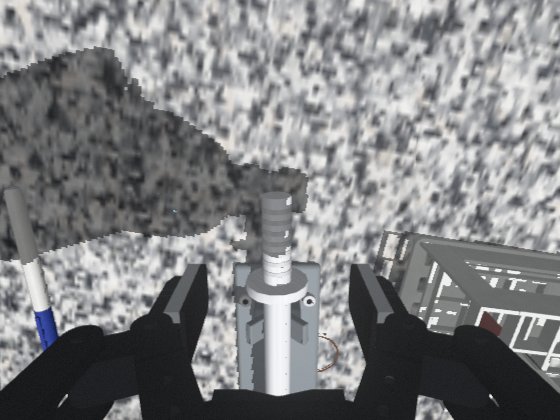

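The grip end is at (276,197), the collar at (277,280), and the pad midline is about column 278, so the grasp is centred.

```bash
python3 - <<'E'
from h import *
for w1,w2 in [((282,172),(276,200)),((282,228),(277,288))]: print(tri(('w1',w1),('w2',w2)).round(4), onz('w2',w2,.047).round(4))
E
python3 shift.py '[[[0, 0, 0.025], 0, 0.7], [[0, 0, 0.025], 0, 0.7], [[0, 0, 0.014], 0, 0.7], [[0, 0, 0], 0, 0.7], [[0, 0, 0], 0, 0.7]]' 120
```

```text
[0.5075 0.3746 0.0674] [0.5083 0.3685 0.047 ]
[0.5184 0.3153 0.0442] [0.5179 0.3169 0.047 ]
t: 3.08
tool_pos: [0.5131, 0.3457, 0.025]
orientation: [0.643, 0.766, 0.001, 0.0]
ft_force: [0.0, 0.2, 1.2]
opening: 0.698
gripper_force: 0.0
```

```bash
python3 shift.py '[[[0, 0, 0], 0, 0], [[0, 0, 0], 0, 0], [[0, 0, 0], 0, 0], [[0, 0, 0], 0, 0], [[0, 0, 0], 0, 0]]' 120; python3 shift.py '[[[0, 0, 0], 0, 0], [[0, 0, -0.01], 0, 0], [[0, 0, -0.02], 0, 0], [[0, 0, -0.025], 0, 0], [[0, 0, 0], 0, 0]]'; python3 shift.py '[[[0, 0, 0], 0, 0], [[0, 0, 0], 0, 0]]'; python3 - <<'E'
from h import *
c=snap('wrist','w3'); c=snap('scene','s3'); snap('top','t3')
s=telemetry.observe();print(s['tool_pos'],s['ft_force'],s['wrist_torque'])
a=cv2.imread('pics/w3.png')[150:,100:460]; b=cv2.resize(cv2.imread('pics/s3.png')[150:260,190:360],None,fx=2.5,fy=2.5,interpolation=cv2.INTER_CUBIC);
t=cv2.resize(cv2.imread('pics/t3.png')[180:235,145:345],None,fx=4,fy=4,interpolation=cv2.INTER_CUBIC)
im=np.zeros((270+220+60,800,3),np.uint8); im[:270,:360]=a; im[:275,370:795]=b; im[280:500]=t; cv2.imwrite('pics/z3.png',im)
E
```

```text
t: 3.5
tool_pos: [0.5128, 0.3454, 0.0241]
orientation: [0.643, 0.766, 0.001, -0.0]
ft_force: [-0.8, 0.9, 3.0]
opening: 0.153
gripper_force: 117.0
t: 3.92
tool_pos: [0.5147, 0.346, 0.0834]
orientation: [0.643, 0.766, 0.003, 0.001]
ft_force: [1.4, -0.2, 0.0]
opening: 0.151
gripper_force: 117.2
t: 4.08
tool_pos: [0.5122, 0.3447, 0.0782]
orientation: [0.643, 0.766, -0.0, -0.0]
ft_force: [-0.5, -0.1, -1.6]
opening: 0.148
gripper_force: 117.2
[0.51192584 0.34443939 0.07730955] [ 0.27902314  0.22874041 -1.57876736] [ 0.07179704 -0.01040982  0.0179716 ]
```

View pics/z3.png

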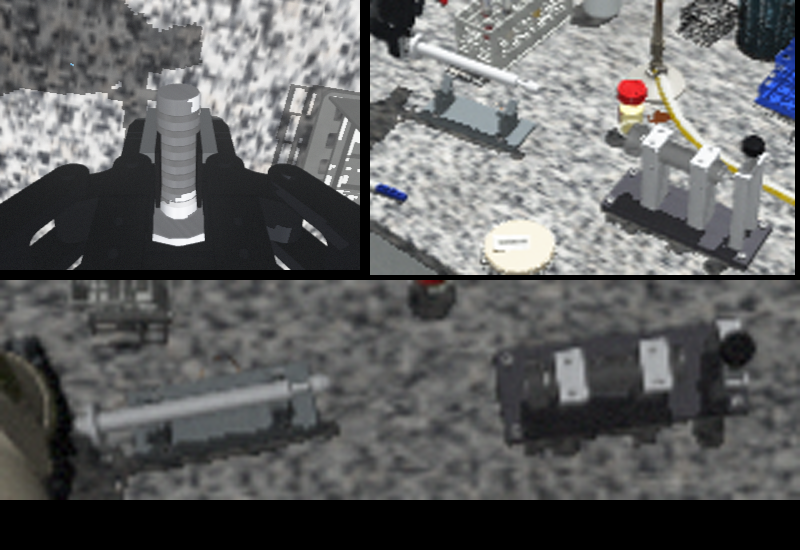

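The bar is lifted cleanly: scene nose at (258,186), top nose at (227,205). I'll go high over the guide to measure its yaw and position with the wrist camera.

```bash
python3 shift.py '[[[0, 0, -0.02], 0.0, 0], [[0, 0, -0.03], 0.01, 0], [[-0.01, 0, -0.035], 0.012, 0], [[-0.02, -0.005, -0.035], 0.012, 0], [[-0.03, -0.005, -0.028], 0.013, 0]]'; python3 shift.py '[[[-0.03, -0.005, -0.028], 0, 0], [[-0.03, -0.005, -0.028], 0, 0], [[-0.035, -0.005, -0.02], 0, 0], [[-0.035, -0.005, -0.02], 0, 0], [[-0.04, -0.005, 0], 0, 0]]';python3 shift.py '[[[-0.04, -0.002, -0.006], 0, 0], [[-0.04, 0, 0], 0, 0], [[-0.04, 0, 0], 0, 0], [[-0.04, 0, 0], 0, 0], [[-0.04, 0, 0], 0, 0]]'; python3 shift.py '[[[-0.035, 0, 0], 0, 0], [[-0.02, 0, 0], 0, 0], [[0, 0, 0], 0, 0], [[0, 0, 0], 0, 0], [[0, 0, 0], 0, 0]]'; python3 - <<'E'
from h import *
from scipy.spatial.transform import Rotation as R
c=snap('wrist','w4')
s=telemetry.observe();M=R.from_quat(s['orientation']).as_matrix();print(s['tool_pos'],M.round(4),s['qpos'])
E
```

```text
t: 4.65
tool_pos: [0.5107, 0.2858, 0.2279]
orientation: [0.66, 0.752, 0.0, -0.0]
ft_force: [1.8, -0.3, -1.1]
opening: 0.146
gripper_force: 117.2
t: 5.07
tool_pos: [0.5089, 0.1117, 0.3257]
orientation: [0.66, 0.751, 0.002, 0.001]
ft_force: [1.7, -0.5, -0.4]
opening: 0.147
gripper_force: 117.2
t: 5.48
tool_pos: [0.5311, -0.0883, 0.3279]
orientation: [0.661, 0.751, -0.0, -0.0]
ft_force: [1.1, 0.7, -2.1]
opening: 0.148
gripper_force: 117.3
t: 5.9
tool_pos: [0.5385, -0.14, 0.3277]
orientation: [0.661, 0.751, -0.0, -0.001]
ft_force: [-0.3, 0.7, -0.1]
opening: 0.15
gripper_force: 117.3
[ 0.53857374 -0.13952551  0.32781221] [[-1.285e-01  9.917e-01 -9.000e-04]
 [ 9.917e-01  1.285e-01  6.000e-04]
 [ 7.000e-04 -8.000e-04 -1.000e+00]] [-0.43592049  0.15655734  0.69702254  1.51754108 -0.10082783  1.50496136
  0.39061939]
```

View pics/w4.png

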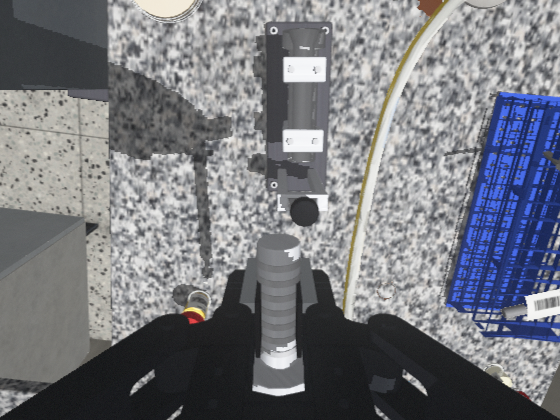

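The whole guide is in view: base corners at (265,23), (331,23) and (270,190), clamp tops near (304,69) and (303,141), knob at (304,212). I'll take a second place, 60 mm sideways.

```bash
python3 shift.py '[[[0, 0.03, 0], 0, 0], [[0, 0.03, 0], 0, 0], [[0, 0, 0], 0, 0], [[0, 0, 0], 0, 0]]'; python3 - <<'E'
from h import *
c=snap('wrist','w5')
z=lambda f,u,v:cv2.resize(cv2.imread('pics/%s.png'%f)[v:v+200,u:u+130],None,fx=3,fy=3,interpolation=cv2.INTER_CUBIC)
d=[proj('w4',X) for X in [(0.563,-.165,.16)]]; e=proj('w5',(0.563,-.165,.16)); print(d,e)
u=int(e[0]-304+235); v=int(e[1]-212+30) if False else 30
print(u,v)
im=np.zeros((600,800,3),np.uint8); im[:,:390]=z('w4',235,30); im[:,400:790]=z('w5',u,30); cv2.imwrite('pics/z5.png',im)
E
```

```text
t: 6.28
tool_pos: [0.599, -0.131, 0.3266]
orientation: [0.659, 0.752, -0.001, -0.001]
ft_force: [-0.3, -0.0, -0.8]
opening: 0.152
gripper_force: 117.5
[array([301.501374  , 213.09033052])] [233.18514094 214.4883678 ]
164 30
```

View pics/z5.png

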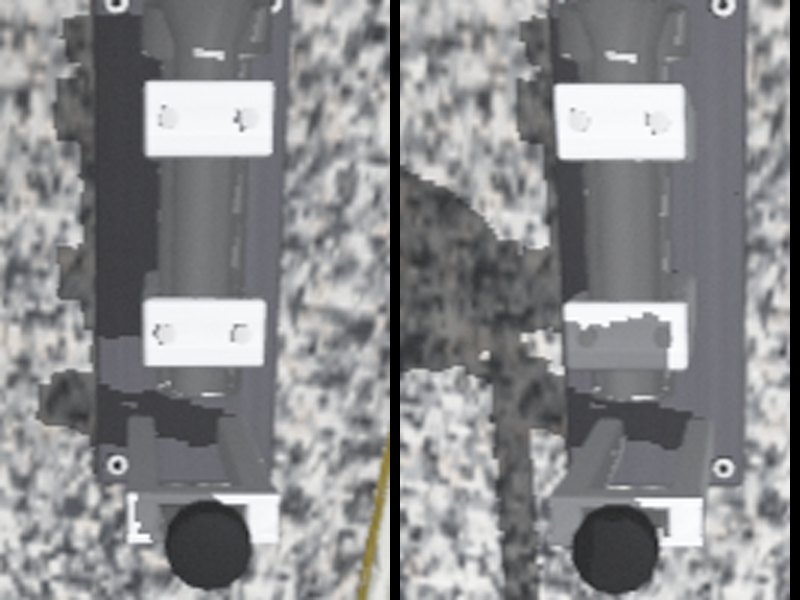

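```bash
python3 - <<'E'
from h import *
A=lambda p:(235+p[0]/3,30+p[1]/3); B=lambda p:(164+p[0]/3,30+p[1]/3)
X={}
for n,a,b,z in [('c1',(209,118.5),(220.5,121.5),.122),('c2',(205,332.5),(226.5,336.5),.122),('knob',(209,545),(216,549),.162)]:
    X[n]=tri(('w4',A(a)),('w5',B(b))); print(n,X[n].round(4),onz('w4',A(a),z).round(4),onz('w5',B(b),z).round(4))
s4=[onz('w4',A(p),.012) for p in [(116,3),(117,465)]]; s5=[onz('w5',B(p),.012) for p in [(323,5),(323,468)]]
print('screws',np.round(s4,4).tolist(),np.round(s5,4).tolist())
ang=lambda v:np.degrees(np.arctan2(v[1],v[0]))
a=onz('w4',A((209,118.5)),.122)+onz('w5',B((220.5,121.5)),.122); b=onz('w4',A((205,332.5)),.122)+onz('w5',B((226.5,336.5)),.122)
print('ang screws',ang(s4[1]-s4[0]),ang(s5[1]-s5[0]),'clamps',ang(b-a), 'knob-c1',ang(X['knob']-X['c1']))
c=np.mean(s4+s5,0); print('screw centre',c)
s=telemetry.observe(); print(s['tool_pos'])
E
```

```text
c1 [ 0.5505 -0.0432  0.1171] [ 0.5502 -0.0435  0.122 ] [ 0.551  -0.0432  0.122 ]
c2 [ 0.5586 -0.1066  0.1185] [ 0.5583 -0.1061  0.122 ] [ 0.559  -0.1061  0.122 ]
knob [ 0.5655 -0.1629  0.1612] [ 0.5654 -0.1627  0.162 ] [ 0.5655 -0.1626  0.162 ]
screws [[0.5157, -0.0014, 0.012], [0.5385, -0.1809, 0.012]] [[0.5733, 0.0061, 0.012], [0.5958, -0.1736, 0.012]]
ang screws -82.77612392650788 -82.8505219754272 clamps -82.67859158533409 knob-c1 -82.85763994356827
screw centre [ 0.55583137 -0.08745305  0.012     ]
[ 0.59818505 -0.13211559  0.32747819]
```

```bash
python3 shift.py '[[[0.02, -0.012, 0], 0.002, 0], [[0.035, -0.012, 0], 0, 0], [[0.038, -0.012, 0], 0, 0], [[0.038, 0, 0], 0, 0], [[0.038, 0, 0], 0, 0]]'; python3 shift.py '[[[0.038, 0, 0], 0, 0], [[0.038, 0, 0.005], 0, 0], [[0.038, 0, 0.012], 0, 0], [[0.034, 0, 0.02], 0, 0], [[0.025, 0, 0.03], 0, 0]]'; python3 shift.py '[[[0.015, 0, 0.035], 0, 0], [[0.01, 0, 0.038], 0, 0], [[0, 0, 0.038], 0, 0], [[0, 0, 0.034], 0, 0], [[0, 0, 0.02], 0, 0]]';python3 shift.py '[[[0, 0, 0.01], 0, 0], [[0, 0, 0.005], 0, 0], [[0, 0, 0], 0, 0], [[0, 0, 0], 0, 0], [[0, 0, 0], 0, 0]]'; python3 - <<'E'
from h import *
from scipy.spatial.transform import Rotation as R
d=np.array([.1253,-.9921,0]);n=np.array([.9921,.1253,0])
p=np.mean([telemetry.observe()['tool_pos'] for _ in range(3)],0)
print('s,lat,z rel mouth',p@d-.078,p@n-.5406,p[2])
ex=p+np.array([0,0,.0205])+d*.209
snap('scene','s6');snap('top','t6')
a=proj('s6',ex);b=proj('t6',ex);print(a,b)
p=telemetry.observe()['tool_pos'];print(p)
def z(f,c,w,h,k):
    u,v=int(c[0]-w/2),int(c[1]-h/2);print(f,u,v);return cv2.resize(cv2.imread('pics/%s.png'%f)[v:v+h,u:u+w],None,fx=k,fy=k,interpolation=cv2.INTER_CUBIC)
im=np.zeros((600,800,3),np.uint8); im[:360]=z('s6',a,100,45,8); im[368:592]=z('t6',b,100,28,8); cv2.imwrite('pics/z6.png',im)
E
```

```text
t: 6.75
tool_pos: [0.5395, 0.0311, 0.3294]
orientation: [0.662, 0.75, 0.001, -0.0]
ft_force: [1.0, 0.5, -1.2]
opening: 0.148
gripper_force: 117.5
t: 7.17
tool_pos: [0.5189, 0.2054, 0.2633]
orientation: [0.66, 0.751, 0.003, 0.0]
ft_force: [1.5, 0.3, -1.3]
opening: 0.149
gripper_force: 117.5
t: 7.58
tool_pos: [0.5141, 0.2258, 0.0934]
orientation: [0.661, 0.75, -0.001, -0.001]
ft_force: [0.2, -0.3, -0.7]
opening: 0.149
gripper_force: 117.5
t: 8.0
tool_pos: [0.5175, 0.2268, 0.0831]
orientation: [0.662, 0.75, 0.001, 0.0]
ft_force: [-0.8, 0.2, -0.6]
opening: 0.147
gripper_force: 117.5
s,lat,z rel mouth -0.23817337806765582 0.0011876997189551597 0.08311045857223179
[286.53474484 199.68148314] [266.42721529 205.87963675]
[0.51723779 0.22673361 0.08265842]
s6 236 177
t6 216 191
```

View pics/z6.png

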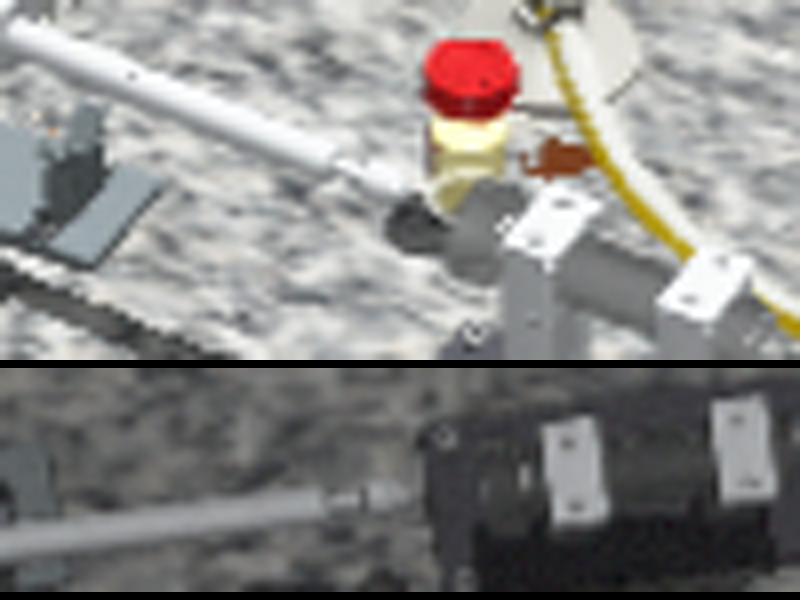

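The nose tip is at scene (287.5,200.7) and top (267,206.2). The mouth opening is at scene (288,205).

```bash
python3 - <<'E'
from h import *
d=np.array([.1253,-.9921,0]);n=np.array([.9921,.1253,0])
m=n*.5406+d*.078+[0,0,.1]
print('mouth',m)
S=lambda x,y:(236+x/8,177+y/8);T=lambda x,y:(216+x/8,191+(y-368)/8)
inv=lambda q,o:((q[0]-o[0])*8,(q[1]-o[1])*8)
print('mouth in crop',np.round(inv(proj('s6',m),(236,177))),np.round(inv(proj('t6',m),(216,191)))+[0,368])
for k in (.034,.0985): 
  X=m+d*k+[0,0,.022]; print('clamp in crop',k,np.round(inv(proj('s6',X),(236,177))),np.round(inv(proj('t6',X),(216,191)))+[0,368])
tip=tri(('s6',S(412,190)),('t6',T(408,490)));print('tip',tip,'rel',(tip-m)@d,(tip-m)@n,tip[2]-.1)
tip=tri(('s6',S(340,163)),('t6',T(333,500)));print('groove start',tip,'rel',(tip-m)@d,(tip-m)@n,tip[2]-.1)
E
```

```text
mouth [ 0.54610266 -0.00964662  0.1       ]
mouth in crop [470. 217.] [480. 481.]
clamp in crop 0.034 [551. 205.] [570. 464.]
clamp in crop 0.0985 [708. 266.] [740. 441.]
tip [0.54349662 0.01687247 0.10077503] rel -0.026636128365890042 0.0007373931713274447 0.0007750277987059045
groove start [0.53897416 0.04643311 0.10143007] rel -0.05652990537251355 -4.538937623918819e-05 0.0014300699287383978
```

```bash
cat > st.py <<'E'
from h import *
d=np.array([.1253,-.9921,0]);n=np.array([.9921,.1253,0])
s=telemetry.observe();p=s['tool_pos'];f=s['ft_force'];t=s['wrist_torque']
print('s %.4f lat %.4f z %.4f F(d,n,z) %.1f %.1f %.1f T(d,n,z) %.2f %.2f %.2f'%(p@d-.078,p@n-.5406,p[2],f@d,f@n,f[2],t@d,t@n,t[2]), s['opening'])
E
python3 shift.py '[[[0, -0.001, 0.0035], 0, 0], [[-0.01, 0, 0], 0, 0], [[-0.015, 0, 0], 0, 0], [[-0.015, 0, 0], 0, 0], [[0, 0, 0], 0, 0]]' | head -1; python3 st.py;  python3 shift.py '[[[-0.01, 0, 0], 0, 0], [[-0.01, 0, 0], 0, 0], [[0, 0, 0], 0, 0]]' | head -1; python3 st.py
```

```text
t: 8.52
s -0.1934 lat -0.0007 z 0.0779 F(d,n,z) 0.5 0.2 -1.3 T(d,n,z) -0.05 0.03 0.04 0.14589764781979964
t: 8.77
s -0.1751 lat -0.0007 z 0.0779 F(d,n,z) 0.4 0.0 -1.0 T(d,n,z) 0.04 -0.02 -0.06 0.1484632155106259
```

```bash
python3 shift.py '[[[-0.01, 0, 0], 0, 0], [[-0.015, 0, 0], 0, 0], [[-0.015, 0, 0], 0, 0], [[0, 0, 0], 0, 0]]' | head -1; python3 st.py;  python3 shift.py '[[[-0.015, 0, 0], 0, 0], [[-0.015, 0, 0], 0, 0], [[0, 0, 0], 0, 0], [[0, 0, 0], 0, 0]]' | head -1; python3 st.py
```

```text
t: 9.1
s -0.1343 lat -0.0009 z 0.0779 F(d,n,z) 0.6 -1.4 -1.2 T(d,n,z) -0.03 -0.05 0.02 0.15044948807876002
t: 9.43
s -0.1077 lat -0.0008 z 0.0778 F(d,n,z) 0.6 -0.1 -0.3 T(d,n,z) -0.05 -0.05 -0.04 0.14841652405195088
```

```bash
python3 shift.py '[[[-0.01, 0, 0], 0, 0], [[-0.01, 0, 0], 0, 0], [[-0.01, 0, 0], 0, 0], [[0, 0, 0], 0, 0]]' | head -1; python3 st.py;  python3 shift.py '[[[-0.01, 0, 0], 0, 0], [[-0.01, 0, 0], 0, 0], [[-0.01, 0, 0], 0, 0], [[0, 0, 0], 0, 0], [[0, 0, 0], 0, 0]]' | head -1; python3 st.py
```

```text
t: 9.77
s -0.0750 lat -0.0010 z 0.0779 F(d,n,z) 0.4 -0.2 -0.7 T(d,n,z) -0.01 -0.08 0.03 0.14553161592010586
t: 10.18
s -0.0466 lat -0.0010 z 0.0778 F(d,n,z) 1.2 -0.2 0.4 T(d,n,z) 0.02 -0.24 0.06 0.15020499889154537
```

```bash
python3 shift.py '[[[-0.004, 0, 0], 0, 0], [[-0.004, 0, 0], 0, 0], [[-0.002, 0, 0], 0, 0], [[0, 0, 0], 0, 0]]' | head -1; python3 st.py;  python3 shift.py '[[[-0.002, 0, 0], 0, 0], [[-0.002, 0, 0], 0, 0], [[0, 0, 0], 0, 0]]' | head -1; python3 st.py
```

```text
t: 10.52
s -0.0374 lat -0.0009 z 0.0779 F(d,n,z) 1.1 0.8 0.6 T(d,n,z) 0.03 -0.16 0.03 0.14741290599329598
t: 10.77
s -0.0336 lat -0.0009 z 0.0778 F(d,n,z) -1.2 0.0 1.3 T(d,n,z) 0.09 0.07 0.03 0.14730138470991674
```

```bash
for r in 1; do python3 shift.py '[[[-0.002, 0, 0], 0, 0], [[0, 0, 0], 0, 0]]' | head -1; python3 st.py; python3 shift.py '[[[-0.002, 0, 0], 0, 0], [[0, 0, 0], 0, 0]]' | head -1; python3 st.py; python3 shift.py '[[[-0.0015, 0, 0], 0, 0], [[0, 0, 0], 0, 0]]' | head -1; python3 st.py; done
```

```text
t: 10.93
s -0.0316 lat -0.0009 z 0.0778 F(d,n,z) -1.2 0.2 0.6 T(d,n,z) 0.01 0.13 0.03 0.1493554266365203
t: 11.1
s -0.0309 lat -0.0009 z 0.0778 F(d,n,z) -5.0 0.2 1.9 T(d,n,z) -0.14 1.09 0.01 0.14595623404159713
t: 11.27
s -0.0309 lat -0.0009 z 0.0778 F(d,n,z) -10.0 -1.4 2.6 T(d,n,z) -0.17 2.01 -0.05 0.14748126257127014
```

Axial force builds up where the collar should seat. I'll press a little more, release, back off upward and look.

```bash
python3 shift.py '[[[-0.001, 0, 0], 0, 0], [[0, 0, 0], 0, 0], [[0, 0, 0], 0, 0.6], [[0, 0, 0], 0, 0.6], [[0, 0, 0], 0, 0.6]]' | head -1; python3 st.py; python3 shift.py '[[[0, 0, 0], 0, 0.6], [[0, 0, -0.02], 0, 0.6], [[0, 0, -0.035], 0, 0.6], [[0, 0, -0.035], 0, 0.6], [[0, 0, -0.03], 0, 0.6]]'|head -1;python3 shift.py '[[[0, 0, -0.03], 0, 0.6], [[0, 0, 0], 0, 0.6], [[0, 0, 0], 0, 0.6]]'; python3 - <<'E'
from h import *
import st
for f in ['wrist','scene','top']: snap(f,f[0]+'7')
a=cv2.imread('pics/w7.png')[120:420,60:460]; a=cv2.resize(a,None,fx=1,fy=1)
z=lambda f,u,v,w,h,k:cv2.resize(cv2.imread('pics/%s.png'%f)[v:v+h,u:u+w],None,fx=k,fy=k,interpolation=cv2.INTER_CUBIC)
im=np.zeros((600,800,3),np.uint8); im[:300,:400]=a; im[:300,400:]=z('s7',270,170,80,60,5); im[310:590]=z('t7',245,188,100,35,8); cv2.imwrite('pics/z7.png',im)
E
```

```text
t: 11.68
s -0.0267 lat -0.0011 z 0.0777 F(d,n,z) 0.2 0.1 -0.0 T(d,n,z) -0.02 -0.01 -0.04 0.5685457887660267
t: 12.1
t: 12.35
tool_pos: [0.5427, 0.017, 0.2293]
orientation: [0.662, 0.75, 0.001, 0.001]
ft_force: [0.4, -0.0, -0.3]
opening: 0.6
gripper_force: 0.0
s -0.0268 lat -0.0001 z 0.2293 F(d,n,z) 0.1 0.3 -0.3 T(d,n,z) -0.03 0.04 -0.04 0.6001006285137086
```

View pics/z7.png

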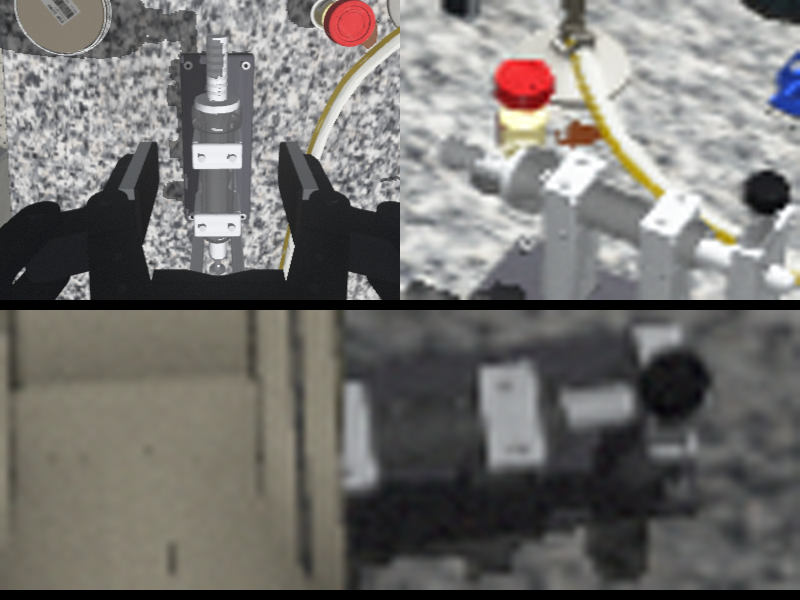

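The bar is in the tube. The collar at wrist (276,220) sits against the flange, the nose shows past the exit, and the cups and dish have not moved. I'll check the seating numerically.

```bash
python3 - <<'E'
from h import *
d=np.array([.1253,-.9921,0]);n=np.array([.9921,.1253,0]);m=n*.5406+d*.078
for nm,s,z in [('gripend',-.056,.098),('gripend top',-.056,.106),('collar rear top',-.006,.116),('collar front top',0,.116),('flange top',0,.12),('exit',.12,.114),('groove0',.149,.106),('groove1',.161,.106),('tip',.178,.098)]:
    print(nm,proj('w7',m+d*s+[0,0,z]).round(1))
im=cv2.cvtColor(cv2.imread('pics/w7.png'),cv2.COLOR_BGR2GRAY).astype(int)
for v in list(range(148,170))+list(range(205,250)): print(v,im[v,262:292:4].tolist(),end=' | ')
E
```

```text
gripend [277. 157.]
gripend top [277.1 158.9]
collar rear top [277.2 227.7]
collar front top [277.3 235.2]
flange top [277.3 237.3]
exit [277.6 364.1]
groove0 [277.6 384.1]
groove1 [277.6 394.7]
tip [277.7 402.2]
148 [124, 124, 114, 206, 191, 147, 159, 186] | 149 [124, 128, 104, 208, 187, 145, 137, 176] | 150 [127, 126, 105, 200, 182, 143, 115, 166] | 151 [124, 128, 103, 186, 173, 148, 95, 160] | 152 [134, 135, 102, 174, 167, 154, 93, 152] | 153 [148, 138, 117, 166, 156, 157, 91, 138] | 154 [158, 144, 126, 138, 126, 147, 90, 123] | 155 [164, 141, 110, 111, 111, 115, 104, 111] | 156 [162, 137, 110, 109, 109, 111, 119, 114] | 157 [159, 129, 115, 109, 109, 157, 189, 119] | 158 [164, 133, 121, 225, 238, 235, 195, 128] | 159 [167, 136, 122, 232, 246, 238, 197, 128] | 160 [167, 139, 122, 147, 155, 238, 197, 119] | 161 [168, 139, 121, 134, 132, 238, 198, 108] | 162 [166, 141, 121, 135, 136, 238, 198, 120] | 163 [160, 119, 122, 133, 134, 144, 190, 151] | 164 [152, 110, 122, 132, 133, 170, 154, 185] | 165 [149, 106, 117, 128, 134, 150, 169, 205] | 166 [151, 103, 117, 117, 120, 164, 172, 201] 
[... 1530 characters left out ...]
, 101] | 235 [98, 104, 107, 110, 108, 109, 106, 100] | 236 [100, 103, 109, 109, 110, 111, 109, 102] | 237 [99, 105, 108, 109, 112, 108, 106, 100] | 238 [100, 104, 107, 112, 112, 108, 109, 104] | 239 [100, 103, 108, 109, 115, 110, 110, 102] | 240 [102, 101, 108, 112, 116, 110, 111, 101] | 241 [101, 100, 110, 112, 114, 110, 109, 103] | 242 [100, 99, 109, 112, 116, 109, 110, 103] | 243 [100, 100, 109, 115, 114, 110, 108, 106] | 244 [98, 99, 107, 111, 115, 112, 105, 119] | 245 [97, 99, 107, 112, 117, 112, 106, 122] | 246 [99, 98, 108, 116, 116, 110, 106, 118] | 247 [98, 98, 110, 115, 116, 112, 106, 120] | 248 [100, 98, 109, 194, 116, 111, 105, 109] | 249 [97, 102, 110, 203, 213, 178, 106, 105] |
```

The collar edges are within 1–2 px of the predicted home position, with no visible gap. Now for the knob.

```bash
python3 shift.py '[[[-0.02, 0, 0], 0, 0], [[-0.038, 0, 0], 0, 0], [[-0.04, 0, 0], 0, 0], [[-0.04, 0, 0], 0, 0], [[-0.03, 0, 0], 0, 0]]' 60| head -1; python3 shift.py '[[[-0.013, 0, 0], 0, 0], [[0, 0, 0.015], 0, 0], [[0, 0, 0.02], 0, 0], [[0, 0, 0.01], 0, 0], [[0, 0, 0], 0, 0]]' | tail -2; python3 shift.py '[[[0, 0, 0], 0, 0]]'|head -1; python3 st.py
```

```text
t: 12.92
opening: -0.004
gripper_force: 0.0
t: 13.42
s 0.1534 lat -0.0015 z 0.1821 F(d,n,z) 0.3 0.5 0.8 T(d,n,z) 0.01 0.01 0.05 -0.0017490478878836105
```

```bash
python3 shift.py '[[[-0.001, 0.001, 0.008], 0, 0], [[0, 0, 0.005], 0, 0], [[0, 0, 0.004], 0, 0], [[0, 0, 0], 0, 0]]' | head -1; python3 st.py;python3 shift.py '[[[0, 0, 0.003], 0, 0], [[0, 0, 0.003], 0, 0], [[0, 0, 0.003], 0, 0], [[0, 0, 0], 0, 0]]' | head -1; python3 st.py
```

```text
t: 13.75
s 0.1546 lat -0.0001 z 0.1652 F(d,n,z) 0.0 0.4 0.2 T(d,n,z) -0.02 0.02 0.05 -0.0009672617505719071
t: 14.08
s 0.1546 lat -0.0001 z 0.1563 F(d,n,z) 0.6 -0.0 -0.2 T(d,n,z) 0.02 0.02 -0.05 -0.0014316593404326637
```

```bash
python3 shift.py '[[[0, 0, 0.002], 0, 0]]' | grep ft; python3 st.py; python3 - <<'E'
from h import *
snap('wrist','w8');snap('scene','s8');c=snap('top','t8')
# knob located by dark blob in scene
for f in ('s7','s8'):
    im=cv2.imread('pics/%s.png'%f).max(2)[195:225,330:360]; ys,xs=np.where(im<45); print(f,len(xs),xs.mean()+330,ys.mean()+195,xs.min()+330,xs.max()+330,ys.min()+195,ys.max()+195)
K=lambda z:proj('s8',np.array([.5655,-.163,z])).round(1)
print(K(.162),K(.147))
for r in range(195,225): print(' '.join('%3d'%x for x in cv2.imread('pics/s8.png')[r,332:356].max(1)))
E
```

```text
ft_force: [-0.7, -0.5, 2.6]
s 0.1547 lat 0.0000 z 0.1549 F(d,n,z) 0.4 -0.7 2.6 T(d,n,z) -0.18 0.11 0.02 -0.0010236180753832426
s7 52 343.0576923076923 208.21153846153845 339 347 204 212
s8 172 342.0813953488372 203.08139534883722 333 350 195 215
[343.2 206.8] [342.8 210.7]
 95  29  30  47  59  63  58  50  52  43  31  27  30  26  28  26  28  27  47  66 127  86  96 137
 72  32  35  58  60  60  43  33  31  46  59  41  27  28  26  28  28  25  38 153 175  99  63  59
 68  29  46  59  61  61  38  29  26  26  38  31  24  26  28  28  30  24  99 196 198 118 146 130
 90  38  42  55  55  49  35  30  28  29  23  24  24  29  26  24  26  27 109 184 218 220 207 125
169  94  37  39  45  40  31  28  26  25  24  22  26  27  26  26  44  96 141 147 182 210 220 214
163 176  96  33  28  34  26  22  25  25  27  27  25  25  26  23 116 185 188 188 158 153 196 205
142 150 163  90  33  26  24  21  21  23  25  24  27  23  28  24 110 173 171 148 158 173 167 181
164 152 167 173 115  68  41  27  23  22  23  23  26  26  28  38 114 167 186 177 167 167 154 167
206 205 194 192 182 165 159 102  43  25  23  25  29  80 10
[... 1353 characters left out ...]
 161 155 137 139 157 150 158
249 237 186 166 168 141 138 130 119 106 123 133 122 137 136 152 165 166 156 155 179 216 215 190
249 250 250 183 148 140 140 141 139 140 145 119 127 141 138 173 165 160 160 176 195 202 193 175
237 244 237 171 138 141 151 150 144 136 129 113 127 136 133 202 222 197 179 191 201 203 193 177
206 222 173 137 136 135 136 137 146 133 117 112 131 141 132 223 215 207 170 170 189 196 196 205
154 149 150 152 140 134 134 137 134 125 109 122 139 146 136 227 227 230 202 190 186 194 218 209
142 139 141 135 139 137 138 140 137 116 109 120 248 243 195 224 228 238 239 235 214 193 171 178
166 159 140 125 135 136 136 138 142 124 147 120 240 250 250 248 220 217 234 239 238 223 196 171
```

The knob is following the fingertip down (scene bottom edge from row 212 to 215). I'll push until the force rises.

```bash
python3 shift.py '[[[0, 0, 0.002], 0, 0], [[0, 0, 0], 0, 0]]' | head -1; python3 st.py; python3 shift.py '[[[0, 0, 0.002], 0, 0], [[0, 0, 0], 0, 0]]' | head -1; python3 st.py
```

```text
t: 14.48
s 0.1548 lat 0.0001 z 0.1541 F(d,n,z) -2.4 -4.6 13.2 T(d,n,z) -0.96 0.51 0.01 -0.003141409347854391
t: 14.65
s 0.1549 lat 0.0004 z 0.1539 F(d,n,z) -5.5 -11.3 29.0 T(d,n,z) -2.50 1.31 0.04 -0.000911159237046077
```

It hit a hard stop at z = 0.154, which is fully down. Retreating and checking.

```bash
python3 shift.py '[[[0, 0, -0.002], 0, 0], [[0, 0, 0], 0, 0], [[0, 0, 0], 0, 0], [[0, 0, -0.01], 0, 0], [[0, 0, -0.025], 0, 0]]' | head -1; python3 shift.py '[[[0, 0, -0.035], 0, 0], [[0, 0, -0.035], 0, 0], [[0, 0, -0.035], 0, 0], [[-0.03, 0, 0], 0, 0], [[-0.035, 0, 0], 0, 0]]' | head -1;python3 shift.py '[[[-0.035, 0, 0], 0, 0], [[-0.02, 0, 0], 0, 0], [[0, 0, 0], 0, 0], [[0, 0, 0], 0, 0], [[0, 0, 0], 0, 0]]'; python3 - <<'E'
from h import *
snap('wrist','w9');snap('scene','s9')
im=cv2.imread('pics/s9.png').max(2)[195:225,330:360]; ys,xs=np.where(im<45); print(len(xs),xs.mean()+330,ys.mean()+195,ys.min()+195,ys.max()+195)
d=np.array([.1253,-.9921,0]);n=np.array([.9921,.1253,0]);m=n*.5406+d*.078
im=cv2.imread('pics/w9.png').max(2).astype(int)
for z in (.169,.154): print('knob',z,proj('w9',m+d*.155+[0,0,z]).round(1))
k=proj('w9',m+d*.155+[0,0,.154]); u,v=k.astype(int)
ys,xs=np.where(im[v-25:v+26,u-25:u+26]<50); print('seen',xs.mean()+u-25,ys.mean()+v-25,len(xs))
for nm,s,z in [('gripend top',-.056,.106),('collar rear top',-.006,.116),('collar front top',0,.116)]: print(nm,proj('w9',m+d*s+[0,0,z]).round(1))
E
```

```text
t: 15.07
t: 15.48
t: 15.9
tool_pos: [0.5806, -0.2815, 0.2926]
orientation: [0.661, 0.75, 0.0, -0.0]
ft_force: [0.2, -0.1, -0.5]
opening: 0.003
gripper_force: 0.0
58 342.51724137931035 211.60344827586206 208 215
knob 0.169 [277.2  23.3]
knob 0.154 [277.3  27. ]
seen 272.0810810810811 38.83783783783784 74
gripend top [ 277.  -321.6]
collar rear top [ 277.1 -232.4]
collar front top [ 277.1 -220.5]
```

```bash
python3 -c "
from rig import manip, eyes, telemetry
print(manip.close_job())"
```

```text
the job is handed in; nothing more can be done
None
```

The job is handed in at about 16 s of the 48 s: by my measurements the bar is fed home in the guide tube with its collar at the mouth, and the knob was pushed to its hard stop at 154 mm (fully down). The dish and cups were left alone, and the judge returned no verdict.

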